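Snap a flue plug into a pipe stub and tug-test it

ROBOT

A 6-joint arm with a two-finger parallel gripper is mounted at the origin on the work surface. World frame = base frame: x ahead of the robot, y to its left, z up, the work surface at z = 0. Lengths are in m, angles in degrees, forces in N, time in s.
With the tool pointing down it reaches from about 0.3 to 0.875 m from the base axis. Payload 4.2 kg.
Tool frame: the origin (TCP) lies at the very end of the fingers, on their centre line; the grasp point (between the pads) lies 19 mm behind it; z points along the fingers, y is the line along which they close (so a half turn about z gives the same grasp; the last joint's range is limited). The gripper opens to 85 mm and grips with 20 to 120 N. Pads are 22 mm wide; open, the fingers measure 114 mm over their backs; the gripper's body (76 mm by 85 mm) begins 54 mm behind the grasp point. The pads swing forward as they close: fully open they stand 13 mm farther back than shut.
Start: joints at [-66.463, 18.312, 89.639, -0, 72.044, -1.146], TCP at [0.24, -0.522, 0.203] pointing down, gripper open.
Joint ranges: [-177.97, 177.97], [-48.28, 115.42], [12.27, 149.76], [-77.06, 257.06], [2.81, 150.46], [-146.56, 146.56]. Speed limits (degrees/s): [147.25, 147.25, 180, 180, 180, 180].

INTERFACE

Orientations are given as [roll, pitch, yaw] about the fixed x, y, z axes, in that order (R = Rz(yaw) Ry(pitch) Rx(roll)).
In Python, from bench import env gives the robot as it stands.
- The arm moves only by the tool move_arm, never from a script. Its argument "targets" is text: rows parted by semicolons, each of 7 numbers parted by spaces: the shift along the tool's x, y, z in mm, then the turn, a rotation vector about the tool's x, y, z in rad, then the opening, from 0 (shut) to 1 (fully open). In form: dx dy dz wx wy wz grip; .... A call has 1 to 5 rows; each row shifts and turns the commanded pose from where the row before left it, along the tool's axes as they then stand; what a row does not reach is not made up. A row lasts 1/12 s, in which the tool goes at most 41.7 mm and 7.16 degrees, less where a joint would pass 70% of its speed; a pose out of reach is approached as far as the arm can. A call with a gripper value outside its range is refused whole. The fingers move at their own pace and stop on an object; the grip force is fixed at half the most. Time passes only in rows, so rows that do not move let the fingers close. It gives the time, the measured TCP pose, the force and the opening at its end, in the units of the state.
- env.get_state(): the state, without advancing time (a new reading comes with each control period).
- env.capture(name): name is "scene" or "top" or "wrist"; returns a dict with "img" (420x560x3 uint8, red, green, blue), "range_z" (420x560 float32, m along the optical axis (not along the pixel's ray), 0 where there is no reading), "fx", "fy", "cx", "cy" (pixels), "D" ([k1, k2, p1, p2, k3] as OpenCV has them; the pictures are not rectified), "position" and "orientation" of the camera in the world. Camera axes: x right, y up, looking along -z (the intrinsics and any distortion apply to the point x, -y, -z); pixel columns grow to the right and rows downward; lengths in m; the calibration is good to about 2 mm. A picture is of the moment at which its call begins.
- env.job_done(): hands the job in, once; it reports no verdict.
The state is a dict: "clock": time; "joints": joint angles; "qvel": joint speeds; "joint_torque": joint torques, N m; "tool_pos": TCP position; "eef_rot": TCP orientation; "wrist_force": force on the tool from outside, world axes, zero at the start; "wrist_torque": the same for the moment, N m; "grip_width": finger opening in m.
Only numpy, scipy, OpenCV 4.12 (cv2) and the standard library are available. Lean on these libraries where they do the work, as an engineer would, in place of code of your own. Each camera call takes 0.05 s, during which the arm holds its last target. There are 200 camera calls.

TASK

Take the push-in plug that fits the pipe stub on the sprung pull-test stand, put it upright in the stub's mouth and press it until it snaps fully home, never pressing harder than 25 N. Then prove that it is retained: grip its handle and pull it straight up at about 15 N, never above 20 N, and keep that pull steady for two seconds. Ease off, let go and leave the plug fully home in the stub with the stand at rest; leave the two other plugs, the coupling and the clamp band where they are.

Things in the scene. Friction and masses are not known exactly. Their poses are not given: they have to be found in the camera images.
- plug: The plug that fits: stainless, middle-sized of three alike plugs standing upright on the bench, 81 mm tall. Spigot tapering outward from 52 mm diameter at its underside to a 69 mm snap bead 16 to 18 mm up, then a 62 mm groove up to 38 mm; flange 92 mm in diameter, 38 to 43 mm up. 125 to 250 g. It may go in at any yaw. Origin: centre of its underside; z up.
- plug_seat (a point): Point on the plug's axis at the underside of its flange, 38 mm above the plug's underside; it meets the stub's rim when the plug is fully home. A plug that is not home comes out freely.
- plug_small: Bystander: same form and same handle, snap bead 49 mm, flange 72 mm in diameter, 81 mm tall. Too small. Origin: centre of its underside.
- plug_large: Bystander: same form and same handle, snap bead 88 mm, flange 111 mm in diameter, 81 mm tall. Too large. Origin: centre of its underside.
- coupling: Bystander: a loose stainless pipe collar standing on end, 100 mm outside diameter, 40 mm tall. Origin: centre of its underside.
- clamp_band: Bystander: a loose stainless band lying flat, 90 mm outside diameter, 18 mm tall. Origin: centre of its underside.
- stand: The pull-test stand, fixed to the bench: dark steel base plate 150 mm (its x) by 190 mm (its y), two upright steel columns of 14 mm diameter, 98 mm tall, 75 mm either side of the middle along its y. Origin: centre of its underside; z up.
- mouth (a point): Centre of the open top of the stainless pipe stub, level with the top of its seating collar (outside 90 mm), the stub's rim; z up. The collar is set 115 to 119 mm above the bench and does not move. The stub (bore 75 mm) stands upright in the middle of the stand's grey carriage. The plug is home when its flange lies on this rim.
- carriage (a joint): Height in m of the stand's stiffly sprung carriage (with the stub): 0 unloaded, positive pulled up, negative pressed down. It gives only 1 mm for every 15 N, too little for a measured position to tell the force: go by the force felt at the tool. The tug is counted beyond the plug's own weight (about 2 N); 15 N lifts the carriage 1 mm.
- plug_grip (a point): Middle of the plug's black plastic bar handle, on the plug's axis 62 mm above its underside. The bar is 50 mm long (along the plug's x), 22 mm thick (along its y) and 38 mm tall, from 43 mm (flange top) to 81 mm above the underside. Axes as the plug's.
- balls (a point): Point on the stub's axis, 104 mm above the bench, level with four sprung balls that stick 6 mm into the bore, 11 to 15 mm below the rim. The plug first stops on them, flange 14 to 20 mm above the rim; a push of some 10 to 15 N carries the bead past, then the balls draw the plug down. Home, it has 1 to 5 mm of play (it varies) before the balls hold it, against over 30 N.
Not all that is in view belongs to the job. What is shaped like the plug but turquoise is not meant.

How it is judged:
By the outcome, as a careful person would: the job done as asked, in the order asked, and still so for the second after the job is handed in, with the robot touching nothing.
It also fails if it takes over 72 s, if anything falls off the work surface, if the arm or the gripper's body presses on something with over 40 N, if the wrist force passes 120 N, or if a joint passes its speed limit or range.

## Working session

There is one attempt and no reset: what is moved stays moved. The work goes in short steps, Python scripts to look and compute and a tool call to move; the robot and the scene stay as the last step left them, time stands still between calls to the robot, and variables do not carry over. Pictures are saved under pics/ and viewed, on a budget of 10 in all, crops included, one or two more only if the job needs it, and the job is handed in when it is done.

Besides the shell and the picture viewer there is one more tool, called after "Request:" as name(argument=value, ...) on one line, values as JSON. move_arm: Moves the arm, as the interface text tells. Its arguments: {"type":"object","properties":{"targets":{"type":"string"}},"required":["targets"]}

```bash
mkdir -p pics; ls
python3 - <<'E'
from bench import env
import cv2,numpy as np
for n in("scene","top"):
    c=env.capture(n); cv2.imwrite(f"pics/{n}0.png",c["img"][:,:,::-1]); np.save(f"/tmp/{n}.npy",c,allow_pickle=True)
    print(n,c["fx"],c["cx"],c["cy"],c["D"],c["position"],c["orientation"],(c["range_z"]>0).mean())
print(env.get_state())
E
```

```text
pics
scene 428.8185224926763 271.94671746042945 206.15010589419686 [0.03295781 0.         0.         0.         0.        ] [0.82180414 0.35193514 0.79957458] [ 32.48277876  -0.64736006 134.83647713] 0.9962117346938776
top 460.46524184450493 276.33590259160985 209.46271733586997 [-0.15475667  0.          0.          0.          0.        ] [0.42207637 0.06045835 0.95652315] [  5.14899305  -1.55448386 -91.12865932] 0.9959523809523809
{'clock': 0.1, 'joints': array([-6.64627740e+01,  1.83484218e+01,  8.96999279e+01,  1.20751488e-03,
        7.20452486e+01, -1.14498372e+00]), 'qvel': array([-0.07707963, -0.03092403, -0.17896846,  0.03518089, -0.00066666,
       -0.01515936]), 'joint_torque': array([ 6.22428452e-04, -4.16408050e+01, -2.34704053e+01, -3.64966604e-05,
        4.87086625e-03,  1.33994934e-05]), 'tool_pos': array([ 0.23993459, -0.52201824,  0.20215847]), 'eef_rot': array([-1.79906443e+02, -3.01818955e-03,  2.46818341e+01]), 'wrist_force': array([ 0.66876656, -0.71777396, -0.30408203]), 'wrist_torque': array([-0.00743398, -0.00164273, -0.01334596]), 'grip_width': 0.08543088056950962}
```

View pics/scene0.png

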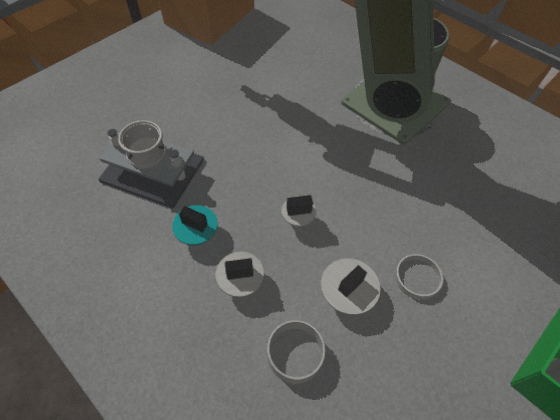

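View pics/top0.png

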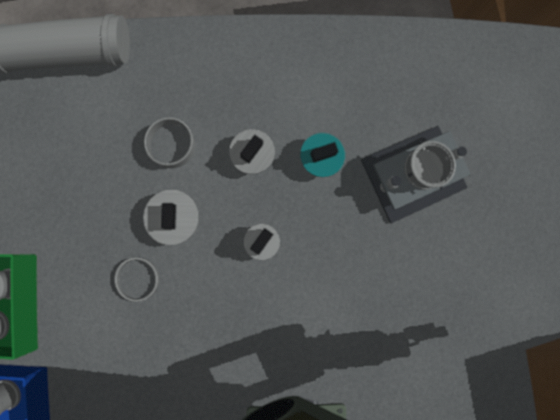

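The scene view shows the middle plug at about (240,273), the turquoise decoy at (195,224) and the stub mouth at (141,138). In the top view they are at (252,151), (322,154) and (433,164). Small plug is at (262,242), large at (170,217).

```bash
cat > h.py <<'E'
import numpy as np,cv2
from scipy.spatial.transform import Rotation as R
def load(n): return np.load(f"/tmp/{n}.npy",allow_pickle=True).item()
def rays(c,uv):
    K=np.array([[c["fx"],0,c["cx"]],[0,c["fy"],c["cy"]],[0,0,1.]])
    p=cv2.undistortPoints(np.array(uv,float).reshape(-1,1,2),K,np.array(c["D"],float)).reshape(-1,2)
    d=np.c_[p[:,0],-p[:,1],-np.ones(len(p))]
    return d@R.from_euler("xyz",c["orientation"],degrees=True).as_matrix().T
def plane(c,uv,z):
    d=rays(c,uv);o=np.array(c["position"]);return o+d*((z-o[2])/d[:,2])[:,None]
def cloud(c):
    h,w=c["range_z"].shape;u,v=np.meshgrid(np.arange(w),np.arange(h))
    return (np.array(c["position"])+rays(c,np.c_[u.ravel(),v.ravel()])*c["range_z"].reshape(-1,1)).reshape(h,w,3)
def circ(P):
    A=np.c_[2*P,np.ones(len(P))];s=np.linalg.lstsq(A,(P**2).sum(1),rcond=None)[0];return s[:2],np.sqrt(s[2]+s[:2]@s[:2])
E
python3 - <<'E'
from h import *
for n,pl,mo in(("scene",(240,273),(141,138)),("top",(252,151),(433,164))):
    c=load(n);P=cloud(c);g=c["img"].astype(int);val=g.max(2)
    h,w=val.shape;u,v=np.meshgrid(np.arange(w),np.arange(h))
    near=lambda p,r:(np.hypot(u-p[0],v-p[1])<r)
    m=near(pl,32)
    dark=m&(val<45)&(P[...,2]>.03)
    # flange: bright contour hull, ellipse edge on z=.043
    br=(m&(P[...,2]>.03)).astype(np.uint8)
    hs=P[...,2][m];print(n,"z pct",np.percentile(hs,[5,50,90,99]).round(4))
    fl=m&(abs(P[...,2]-.043)<.006)
    cn=max(cv2.findContours(fl.astype(np.uint8),0,1)[0],key=cv2.contourArea)
    hull=cv2.convexHull(cn).reshape(-1,2)
    print(" flange",circ(plane(c,hull,.043)[:,:2]),"n",fl.sum())
    top=m&(P[...,2]>.072)
    pts=plane(c,np.c_[u[top],v[top]],.081)[:,:2];x0,e,a=cv2.minAreaRect((pts*1000).astype(np.float32))
    print(" handle top mean",pts.mean(0),"rect",x0,e,a)
    m=near(mo,34);hs=P[...,2][m];print(" stub z",np.percentile(hs,[5,50,90,99]).round(4))
    rim=m&(abs(P[...,2]-.117)<.005)
    cn=max(cv2.findContours(rim.astype(np.uint8),0,1)[0],key=cv2.contourArea)
    hull=cv2.convexHull(cn).reshape(-1,2);q=plane(c,hull,.117)[:,:2]
    print(" rim",circ(q),"n",rim.sum(),"medz",np.median(P[...,2][rim]))
    print(" rim cloud extents",P[rim].min(0),P[rim].max(0))
E
```

```text
scene z pct [-0.0017  0.0413  0.0767  0.0828]
 flange (array([0.62574765, 0.08125907]), np.float64(0.04573278874303425)) n 1228
 handle top mean [0.62741225 0.08299615] rect (635.9299926757812, 94.1880111694336) (93.74442291259766, 69.5954818725586) 27.815805435180664
 stub z [-0.001   0.0696  0.1153  0.1208]
 rim (array([ 0.5807414 , -0.26431752]), np.float64(0.045879300963643316)) n 455 medz 0.11724542218171019
 rim cloud extents [ 0.53662654 -0.31082009  0.11208013] [ 0.62513019 -0.21949314  0.1218551 ]
top z pct [-0.0024  0.0388  0.0707  0.0831]
 flange (array([0.62345789, 0.08161209]), np.float64(0.045866130124832205)) n 1239
 handle top mean [0.6225591  0.08121071] rect (615.4396362304688, 75.24137878417969) (70.04676818847656, 111.9825439453125) 79.01703643798828
 stub z [0.0105 0.0699 0.1158 0.1203]
 rim (array([ 0.57958938, -0.26336201]), np.float64(0.045158255084155226)) n 540 medz 0.11706711184617574
 rim cloud extents [ 0.53640622 -0.30816819  0.11203641] [ 0.62365925 -0.21901935  0.12175449]
```

Run:
```python
from h import *
from bench import env
for n,pl in(("scene",(240,268)),("top",(252,150))):
    c=load(n);val=c["img"].max(2);h,w=val.shape;u,v=np.meshgrid(np.arange(w),np.arange(h))
    m=((np.hypot(u-pl[0],v-pl[1])<22)&(val<70)).astype(np.uint8)
    k,l,s,ce=cv2.connectedComponentsWithStats(m);i=1+s[1:,4].argmax()
    q=plane(c,np.c_[u[l==i],v[l==i]],.081)[:,:2]*1000
    print(n,s[i],cv2.minAreaRect(q.astype(np.float32)),q.mean(0)); e=np.linalg.eigh(np.cov(q.T));print(np.degrees(np.arctan2(e[1][1,1],e[1][0,1])),np.sqrt(e[0]*12))
s=env.get_state();Rt=R.from_euler("xyz",s["eef_rot"],degrees=True).as_matrix();print(Rt.round(3))
```

```text
scene [226 259  27  21 477] ((629.7128295898438, 87.8596420288086), (36.24991226196289, 47.368995666503906), 52.71981430053711) [629.67002397  87.87457041]
143.09909292526973 [35.83762235 47.17204927]
top [240 136  23  27 354] ((619.492919921875, 82.92310333251953), (26.59781265258789, 53.75996017456055), 52.852447509765625) [619.0750523   82.65085192]
143.91559395309872 [25.51601891 51.92807674]
[[ 0.909  0.418 -0.001]
 [ 0.418 -0.909  0.002]
 [ 0.    -0.002 -1.   ]]
```

```bash
cat > plan.py <<'E'
import sys
from h import *
from bench import env
# plan x y z yaw n : rows in tool axes
s=env.get_state();Rt=R.from_euler("xyz",s["eef_rot"],degrees=True)
x,y,z,yaw,n=map(float,sys.argv[1:6]);n=int(n)
G=R.from_euler("xyz",[180,0,yaw],degrees=True);w=(Rt.inv()*G).as_rotvec()
d=(np.array([x,y,z])-s["tool_pos"])*1000/n
print(s["clock"],s["tool_pos"].round(4),s["eef_rot"].round(2),s["wrist_force"].round(2),s["grip_width"].round(4))
for k in range(n):
    Rk=Rt*R.from_rotvec(w*k/n);print(*(Rk.inv().apply(d)).round(1),*(w/n).round(4),end=";\n" if k%5==4 else "; ")
E
python3 plan.py .6246 .0814 .160 143.2 20
```

```text
Traceback (most recent call last):
  File "plan.py", line 9, in <module>
    print(s["clock"],s["tool_pos"].round(4),s["eef_rot"].round(2),s["wrist_force"].round(2),s["grip_width"].round(4))
                                                                                            ^^^^^^^^^^^^^^^^^^^^^
AttributeError: 'float' object has no attribute 'round'
```

```bash
sed -i 's/s\["grip_width"\].round(4)/s["grip_width"]/' plan.py
python3 plan.py .6246 .0814 .160 143.2 20
```

```text
0.1 [ 0.2399 -0.522   0.2022] [-179.91   -0.     24.68] [ 0.67 -0.72 -0.3 ] 0.08543088056950962
30.1 -19.4 2.1 -0.0 -0.0001 -0.1034; 31.9 -16.2 2.1 -0.0 -0.0001 -0.1034; 33.4 -12.8 2.1 -0.0 -0.0001 -0.1034; 34.6 -9.3 2.1 -0.0 -0.0001 -0.1034; 35.3 -5.7 2.1 -0.0 -0.0001 -0.1034;
35.7 -2.0 2.1 -0.0 -0.0001 -0.1034; 35.7 1.7 2.1 -0.0 -0.0001 -0.1034; 35.4 5.4 2.1 -0.0 -0.0001 -0.1034; 34.6 9.0 2.1 -0.0 -0.0001 -0.1034; 33.5 12.6 2.1 -0.0 -0.0001 -0.1034;
32.0 15.9 2.1 -0.0 -0.0001 -0.1034; 30.2 19.2 2.1 -0.0 -0.0001 -0.1034; 28.1 22.2 2.1 -0.0 -0.0001 -0.1034; 25.6 25.0 2.1 -0.0 -0.0001 -0.1034; 22.9 27.5 2.1 -0.0 -0.0001 -0.1034;
20.0 29.7 2.1 -0.0 -0.0001 -0.1034; 16.8 31.6 2.1 -0.0 -0.0001 -0.1034; 13.4 33.2 2.1 -0.0 -0.0001 -0.1034; 9.9 34.4 2.1 -0.0 -0.0001 -0.1034; 6.3 35.2 2.1 -0.0 -0.0001 -0.1034;
```

Request:
move_arm(targets="30 -19.5 2 0 0 -0.103 1; 32 -16 2 0 0 -0.103 1; 33.5 -13 2 0 0 -0.103 1; 34.5 -9 2 0 0 -0.103 1; 35.5 -5.5 2 0 0 -0.103 1")

```text
clock: 0.52
tool_pos: [0.3371, -0.3701, 0.1924]
eef_rot: [-180.0, -0.0, 54.4]
wrist_force: [1.1, -1.3, 0.6]
grip_width: 0.0854
```

Request:
move_arm(targets="35.5 -2 2 0 0 -0.103 1; 35.5 1.5 2 0 0 -0.103 1; 35.5 5.5 2 0 0 -0.103 1; 34.5 9 2 0 0 -0.103 1; 33.5 12.5 2 0 0 -0.103 1")

```text
clock: 0.93
tool_pos: [0.4334, -0.2197, 0.1826]
eef_rot: [-180.0, -0.0, 84.0]
wrist_force: [0.1, -0.5, -0.2]
grip_width: 0.0855
```

Request:
move_arm(targets="32 16 2 0 0 -0.103 1; 30 19 2 0 0 -0.103 1; 28 22 2 0 0 -0.103 1; 25.5 25 2 0 0 -0.103 1; 23 27.5 2 0 0 -0.103 1")

```text
clock: 1.35
tool_pos: [0.5301, -0.0698, 0.1725]
eef_rot: [-180.0, -0.0, 113.5]
wrist_force: [0.5, -0.7, -0.1]
grip_width: 0.0853
```

Request:
move_arm(targets="20 29.5 2 0 0 -0.103 1; 17 31.5 2 0 0 -0.103 1; 13.5 33 2 0 0 -0.103 1; 10 34.5 2 0 0 -0.103 1; 6 35 2 0 0 -0.103 1")

```text
clock: 1.77
tool_pos: [0.6269, 0.0802, 0.1623]
eef_rot: [-180.0, -0.0, 143.0]
wrist_force: [0.2, -0.5, -0.0]
grip_width: 0.0858
```

Request:
move_arm(targets="0 0 0 0 0 0 1; 0 0 0 0 0 0 1")

```text
clock: 1.93
tool_pos: [0.6266, 0.08, 0.1616]
eef_rot: [-179.9, -0.1, 142.8]
wrist_force: [-0.8, 0.0, -0.8]
grip_width: 0.0851
```

```bash
python3 plan.py .6246 .0814 .160 143.2 1
python3 - <<'E'
from bench import env
import cv2,numpy as np
n="wrist";c=env.capture(n); cv2.imwrite(f"pics/{n}0.png",c["img"][:,:,::-1]); np.save(f"/tmp/{n}.npy",c,allow_pickle=True);print(c["position"],c["orientation"],env.get_state()["joints"])
E
```

```text
1.9333 [0.6266 0.08   0.1616] [-1.7991e+02 -7.0000e-02  1.4283e+02] [-0.77  0.   -0.83] 0.0851051660421447
2.5 -0.1 1.6 -0.0015 -0.0012 -0.0064; [0.57445026 0.12020889 0.33205525] [-15.09370527   0.07697688  52.78973463] [ 6.13801871e+00  2.49119629e+01  8.53995507e+01 -3.51145680e-02
  6.98084727e+01 -4.65866159e+01]
```

View pics/wrist0.png

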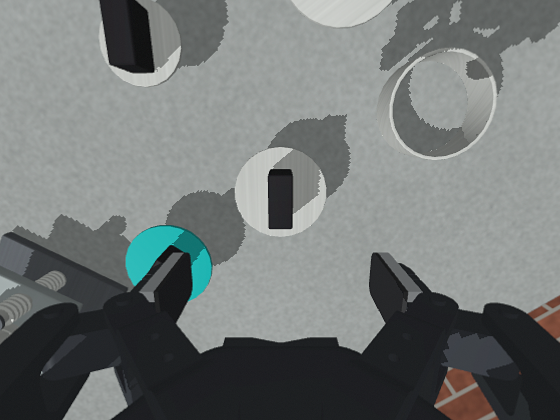

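The wrist view shows the plug at (281,192), with its handle vertical in the picture, so the yaw is aligned. I'll check the position through this view too.

Run:
```python
from h import *
c=load("wrist");P=cloud(c);g=c["img"].max(2);h,w=g.shape;u,v=np.meshgrid(np.arange(w),np.arange(h))
m=(np.hypot(u-281,v-192)<60)
fl=m&(abs(P[...,2]-.043)<.006)
cn=max(cv2.findContours(fl.astype(np.uint8),0,1)[0],key=cv2.contourArea)
print(c["fx"],circ(plane(c,cv2.convexHull(cn).reshape(-1,2),.043)[:,:2]))
t=m&(P[...,2]>.074)&(g<60);q=P[t];print(t.sum(),q.mean(0),q.min(0),q.max(0));
d=(m&(g<60)&(P[...,2]>.05));l=cv2.fitLine(np.c_[u[d],v[d]].astype(np.float32),2,0,.01,.01).ravel();print(l)
print(plane(c,[[281,170],[281,229]],.081))
rr=cv2.minAreaRect((P[t][:,:2]*1000).astype(np.float32));print(rr)
```

```text
296.7369329732732 (array([0.62434301, 0.08177752]), np.float64(0.045492730508309376))
1335 [0.62298497 0.08274336 0.08151174] [0.57445026 0.05908014 0.07400072] [0.64870178 0.12020889 0.33205525]
[3.0000607e-04 9.9999994e-01 2.8015265e+02 1.9869046e+02]
[[0.60226195 0.09935089 0.081     ]
 [0.64433861 0.06743849 0.081     ]]
((608.742919921875, 93.17911529541016), (21.031307220458984, 87.29525756835938), 53.34797286987305)
```

Request:
move_arm(targets="2.5 0 20 0 0 0 1; 0 0 30 0 0 0 1; 0 0 30 0 0 0 1; 0 0 20 0 0 0 1; 0 0 8 0 0 0 1")

```text
clock: 2.4
tool_pos: [0.6214, 0.0782, 0.0517]
eef_rot: [-179.7, -0.3, 142.6]
wrist_force: [-0.4, -0.0, -0.2]
grip_width: 0.0855
```

Request:
move_arm(targets="0 0 4 0 0 0 1; 0 0 0 0 0 0 1; 0 0 0 0 0 0 1")

```text
clock: 2.65
tool_pos: [0.6255, 0.0795, 0.0524]
eef_rot: [179.9, 0.1, 142.7]
wrist_force: [-0.3, -0.1, -0.1]
grip_width: 0.0852
```

Request:
move_arm(targets="0 0 0 0 0 0 1; 0 0 0 0 0 0 1; 0 0 0 0 0 0 1")

```text
clock: 2.9
tool_pos: [0.6252, 0.08, 0.052]
eef_rot: [179.9, 0.1, 142.7]
wrist_force: [-0.1, -0.4, 0.7]
grip_width: 0.0851
```

```bash
python3 plan.py .6245 .0816 .048 143 1
```

```text
2.9 [0.6252 0.08   0.052 ] [1.7993e+02 9.0000e-02 1.4271e+02] [-0.06 -0.37  0.7 ] 0.0850799357819525
1.5 0.8 4.0 0.0013 0.0015 -0.005;
```

Request:
move_arm(targets="1.5 1 2 0 0 0 1; 0 0 1.5 0 0 0 1; 0 0 0 0 0 0 1; 0 0 0 0 0 0 0; 0 0 0 0 0 0 0")

```text
clock: 3.32
tool_pos: [0.624, 0.0817, 0.0473]
eef_rot: [-180.0, -0.0, 142.7]
wrist_force: [-0.5, 0.1, 0.3]
grip_width: 0.064
```

Request:
move_arm(targets="0 0 0 0 0 0 0; 0 0 0 0 0 0 0; 0 0 0 0 0 0 0; 0 0 0 0 0 0 0; 0 0 0 0 0 0 0")

```text
clock: 3.73
tool_pos: [0.6242, 0.0815, 0.0477]
eef_rot: [180.0, 0.0, 142.7]
wrist_force: [-0.6, -1.3, 3.2]
grip_width: 0.0196
```

Request:
move_arm(targets="0 0 0 0 0 0 0; 0 0 0 0 0 0 0; 0 0 0 0 0 0 0")

```text
clock: 3.98
tool_pos: [0.6242, 0.0815, 0.0477]
eef_rot: [180.0, 0.0, 142.7]
wrist_force: [-0.7, -0.5, 3.0]
grip_width: 0.0195
```

Request:
move_arm(targets="0 0 -5 0 0 0 0; 0 0 -20 0 0 0 0; 0 0 -32 0 0 0 0; 0 0 -35 0 0 0 0; 0 0 -35 0 0 0 0")

```text
clock: 4.4
tool_pos: [0.6231, 0.0818, 0.1748]
eef_rot: [-179.9, -0.1, 142.7]
wrist_force: [0.8, -0.1, -1.4]
grip_width: 0.0197
```

Request:
move_arm(targets="0 0 -25 0 0 0 0; 0 0 -10 0 0 0 0; 0 0 0 0 0 0 0; 0 0 0 0 0 0 0; 0 0 0 0 0 0 0")

```text
clock: 4.82
tool_pos: [0.6226, 0.0816, 0.2066]
eef_rot: [-179.8, -0.2, 142.7]
wrist_force: [0.2, -0.8, -1.5]
grip_width: 0.0195
```

```bash
python3 plan.py .580 -.2638 .207 111 15;python3 - <<'E'
from bench import env
import cv2,numpy as np
o=[]
for n in("wrist","scene"):
    c=env.capture(n); o.append(c["img"][:,:,::-1]); np.save(f"/tmp/{n}1.npy",c,allow_pickle=True)
cv2.imwrite("pics/b.png",cv2.resize(np.hstack(o),(800,300)))
E
```

```text
4.8167 [0.6226 0.0816 0.2066] [-179.8    -0.21  142.71] [ 0.15 -0.81 -1.49] 0.019494501166469124
-11.7 -20.0 0.0 -0.0003 -0.0002 0.0369; -12.4 -19.6 0.0 -0.0003 -0.0002 0.0369; -13.1 -19.1 -0.0 -0.0003 -0.0002 0.0369; -13.8 -18.6 -0.0 -0.0003 -0.0002 0.0369; -14.5 -18.1 -0.0 -0.0003 -0.0002 0.0369;
-15.2 -17.6 -0.0 -0.0003 -0.0002 0.0369; -15.8 -17.0 -0.0 -0.0003 -0.0002 0.0369; -16.4 -16.4 -0.0 -0.0003 -0.0002 0.0369; -17.0 -15.8 -0.0 -0.0003 -0.0002 0.0369; -17.6 -15.1 -0.0 -0.0003 -0.0002 0.0369;
-18.1 -14.5 -0.0 -0.0003 -0.0002 0.0369; -18.7 -13.8 -0.0 -0.0003 -0.0002 0.0369; -19.1 -13.1 -0.0 -0.0003 -0.0002 0.0369; -19.6 -12.4 -0.0 -0.0003 -0.0002 0.0369; -20.1 -11.6 -0.0 -0.0003 -0.0002 0.0369;
```

View pics/b.png

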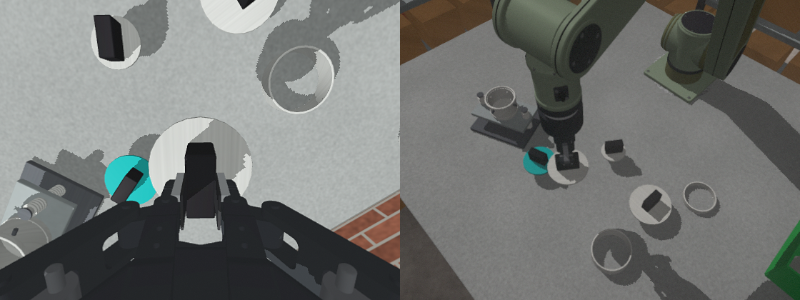

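The held plug hangs upright under the fingers. In the left half of the picture the flange is centred near (200,170); on the right it is near (568,167). Next I carry it over the mouth.

Request:
move_arm(targets="-11.5 -20 0 0 0 0.037 0; -12.5 -19.5 0 0 0 0.037 0; -13 -19 0 0 0 0.037 0; -14 -18.5 0 0 0 0.037 0; -14.5 -18 0 0 0 0.037 0")

```text
clock: 5.33
tool_pos: [0.6091, -0.034, 0.2077]
eef_rot: [-179.9, -0.1, 132.0]
wrist_force: [0.1, 0.5, -2.0]
grip_width: 0.0194
```

Request:
move_arm(targets="-15 -17.5 0 0 0 0.037 0; -16 -17 0 0 0 0.037 0; -16.5 -16.5 0 0 0 0.037 0; -17 -16 0 0 0 0.037 0; -17.5 -15 0 0 0 0.037 0")

```text
clock: 5.75
tool_pos: [0.5947, -0.1493, 0.2077]
eef_rot: [-179.9, -0.1, 121.4]
wrist_force: [-0.2, -0.5, -1.1]
grip_width: 0.0195
```

Request:
move_arm(targets="-18 -14.5 0 0 0 0.037 0; -18.5 -14 0 0 0 0.037 0; -19 -13 0 0 0 0.037 0; -19.5 -12.5 0 0 0 0.037 0; -20 -11.5 0 0 0 0.037 0")

```text
clock: 6.17
tool_pos: [0.58, -0.2638, 0.2077]
eef_rot: [-179.9, -0.1, 110.8]
wrist_force: [0.8, -0.6, -1.8]
grip_width: 0.02
```

Request:
move_arm(targets="0 0 0 0 0 0 0; 0 0 0 0 0 0 0; 0 0 0 0 0 0 0; 0 0 0 0 0 0 0; 0 0 0 0 0 0 0")

```text
clock: 6.58
tool_pos: [0.581, -0.2619, 0.2091]
eef_rot: [-180.0, -0.0, 111.0]
wrist_force: [0.8, 0.3, -1.2]
grip_width: 0.0194
```

```bash
cat > fl.py <<'E'
import sys
from h import *
from bench import env
# fit held flange (z near zf) in wrist+scene views
s=env.get_state();t=s["tool_pos"];zf=t[2]-.0477+.043
print(s["clock"],t.round(4),s["eef_rot"].round(2),s["wrist_force"].round(2))
for n in("wrist","scene","top"):
    c=env.capture(n);np.save(f"/tmp/{n}2.npy",c,allow_pickle=True);P=cloud(c)
    m=(c["range_z"]>0)&(abs(P[...,2]-zf)<.009)&(np.hypot(P[...,0]-t[0],P[...,1]-t[1])<.056)&(c["img"].max(2)>70)
    m=cv2.morphologyEx(m.astype(np.uint8),cv2.MORPH_OPEN,np.ones((3,3)))
    if m.sum()<80: print(n,"few",m.sum());continue
    q=P[m>0];A=np.c_[q[:,:2]-t[:2],np.ones(len(q))];k=np.linalg.lstsq(A,q[:,2],rcond=None)[0]
    hull=cv2.convexHull(np.concatenate(cv2.findContours(m,0,1)[0])).reshape(-1,2)
    ce,r=circ(plane(c,hull,np.median(q[:,2]))[:,:2])
    print(n,m.sum(),"med z",np.median(q[:,2]).round(4),"tilt",k[:2].round(3),"centre",ce.round(4),"r",r.round(4))
E
python3 fl.py
```

```text
6.5833 [ 0.581  -0.2619  0.2091] [-1.7998e+02 -3.0000e-02  1.1099e+02] [ 0.79  0.29 -1.15]
wrist 8669 med z 0.2038 tilt [-0.003 -0.001] centre [ 0.5812 -0.2617] r 0.0456
scene 863 med z 0.2046 tilt [-0.009 -0.004] centre [ 0.5827 -0.2606] r 0.0464
top 1280 med z 0.2045 tilt [-0.002 -0.005] centre [ 0.5798 -0.2604] r 0.0457
```

Request:
move_arm(targets="-2.5 -2 12 0 0 0 0; 0 0 18 0 0 0 0; 0 0 15 0 0 0 0; 0 0 6 0 0 0 0; 0 0 0 0 0 0 0")

```text
clock: 7.15
tool_pos: [0.5791, -0.2652, 0.1568]
eef_rot: [-179.9, -0.1, 110.9]
wrist_force: [-0.1, 0.3, -1.3]
grip_width: 0.0198
```

Request:
move_arm(targets="0 0 0 0 0 0 0; 0 0 0 0 0 0 0; 0 0 0 0 0 0 0")

```text
clock: 7.4
tool_pos: [0.5807, -0.2662, 0.1597]
eef_rot: [179.9, 0.1, 110.9]
wrist_force: [-0.4, 0.7, -2.3]
grip_width: 0.0198
```

```bash
python3 fl.py; python3 -c "
import numpy as np,cv2
c=[np.load(f'/tmp/{n}2.npy',allow_pickle=True).item()['img'][:,:,::-1] for n in('scene','top')]
cv2.imwrite('pics/c.png',np.hstack([cv2.resize(c[0][80:230,70:220],(400,400)),cv2.resize(c[1][90:240,360:510],(400,400))]))"
```

```text
7.4 [ 0.5807 -0.2662  0.1597] [1.7991e+02 1.1000e-01 1.1092e+02] [-0.36  0.73 -2.32]
wrist 8653 med z 0.1543 tilt [ 0.    -0.002] centre [ 0.5808 -0.266 ] r 0.0456
scene 782 med z 0.1552 tilt [-0.006 -0.006] centre [ 0.5816 -0.2645] r 0.0458
top 1134 med z 0.1545 tilt [-0.    -0.004] centre [ 0.5789 -0.2637] r 0.0453
```

View pics/c.png

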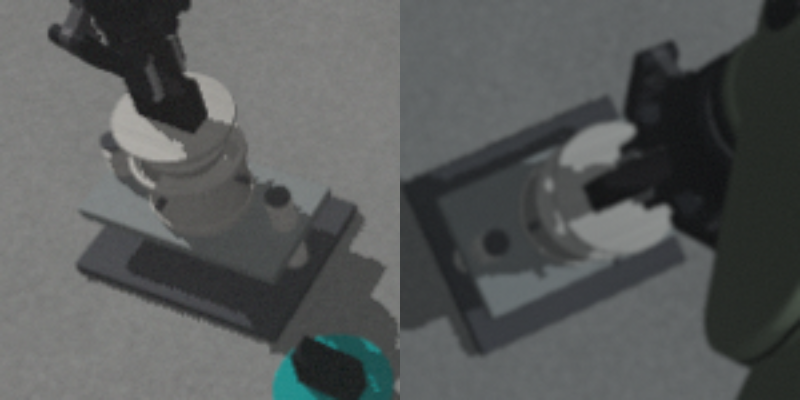

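The picture shows the plug at (175,115) on the left with its spigot entering the collar and the flange concentric. Both cameras agree with the mouth to within 1 mm, so I descend.

Request:
move_arm(targets="0 0 4 0 0 0 0; 0 0 4 0 0 0 0; 0 0 3 0 0 0 0; 0 0 0 0 0 0 0; 0 0 0 0 0 0 0")

```text
clock: 7.97
tool_pos: [0.5797, -0.2659, 0.1469]
eef_rot: [-180.0, -0.0, 110.9]
wrist_force: [0.4, -0.2, -1.7]
grip_width: 0.0193
```

Request:
move_arm(targets="0 0 1 0 0 0 0; 0 0 1 0 0 0 0; 0 0 0 0 0 0 0; 0 0 0 0 0 0 0")

```text
clock: 8.3
tool_pos: [0.58, -0.266, 0.1455]
eef_rot: [180.0, 0.0, 110.9]
wrist_force: [0.0, 0.1, -2.7]
grip_width: 0.0197
```

Request:
move_arm(targets="0 0 1 0 0 0 0; 0 0 0 0 0 0 0; 0 0 0 0 0 0 0")

```text
clock: 8.55
tool_pos: [0.58, -0.2659, 0.1445]
eef_rot: [180.0, 0.0, 110.9]
wrist_force: [-0.4, 1.2, -1.6]
grip_width: 0.0194
```

Request:
move_arm(targets="0 0 1 0 0 0 0; 0 0 0 0 0 0 0; 0 0 0 0 0 0 0")

```text
clock: 8.8
tool_pos: [0.5801, -0.2658, 0.1435]
eef_rot: [180.0, -0.0, 110.9]
wrist_force: [-0.2, 0.9, -1.3]
grip_width: 0.0195
```

Request:
move_arm(targets="0 0 1 0 0 0 0; 0 0 0 0 0 0 0; 0 0 0 0 0 0 0")

```text
clock: 9.05
tool_pos: [0.5802, -0.2657, 0.1427]
eef_rot: [180.0, 0.0, 110.9]
wrist_force: [0.3, 2.0, -0.6]
grip_width: 0.0198
```

Request:
move_arm(targets="0 0 1 0 0 0 0; 0 0 0 0 0 0 0; 0 0 0 0 0 0 0")

```text
clock: 9.3
tool_pos: [0.5803, -0.2656, 0.1418]
eef_rot: [179.9, -0.0, 110.9]
wrist_force: [0.7, 3.1, 2.8]
grip_width: 0.0194
```

Request:
move_arm(targets="0.8 0.3 0.5 0 0 0 0; 0 0 0 0 0 0 0; 0 0 0 0 0 0 0")

```text
clock: 9.55
tool_pos: [0.5804, -0.265, 0.1412]
eef_rot: [179.9, 0.0, 110.9]
wrist_force: [1.6, 3.4, 2.2]
grip_width: 0.0196
```

Request:
move_arm(targets="0 0 0.5 0 0 0 0; 0 0 0 0 0 0 0; 0 0 0 0 0 0 0")

```text
clock: 9.8
tool_pos: [0.5804, -0.2652, 0.141]
eef_rot: [179.9, 0.0, 110.9]
wrist_force: [1.4, 3.5, 4.8]
grip_width: 0.0194
```

Request:
move_arm(targets="0.6 0.7 0.5 0 0 0 0; 0 0 0 0 0 0 0; 0 0 0 0 0 0 0")

```text
clock: 10.05
tool_pos: [0.5805, -0.2647, 0.1406]
eef_rot: [180.0, 0.1, 110.9]
wrist_force: [1.3, 2.2, 6.3]
grip_width: 0.0195
```

Request:
move_arm(targets="0 0 0.5 0 0 0 0; 0 0 0 0 0 0 0; 0 0 0 0 0 0 0")

```text
clock: 10.3
tool_pos: [0.5806, -0.2649, 0.1405]
eef_rot: [180.0, 0.1, 110.9]
wrist_force: [1.4, 2.6, 6.6]
grip_width: 0.0197
```

Request:
move_arm(targets="0.4 0.3 0.5 0 0 0 0; 0 0 0 0 0 0 0; 0 0 0.5 0 0 0 0; 0 0 0 0 0 0 0; 0 0 0 0 0 0 0")

```text
clock: 10.72
tool_pos: [0.5807, -0.2648, 0.1401]
eef_rot: [180.0, 0.2, 110.9]
wrist_force: [0.1, 2.1, 9.5]
grip_width: 0.0195
```

Request:
move_arm(targets="0 0 0.5 0 0 0 0; 0 0 0 0 0 0 0; 0 0 0 0 0 0 0")

```text
clock: 10.97
tool_pos: [0.5807, -0.2649, 0.1397]
eef_rot: [180.0, 0.2, 110.9]
wrist_force: [-0.5, 1.6, 9.9]
grip_width: 0.0197
```

Request:
move_arm(targets="0 0 0.5 0 0 0 0; 0 0 0 0 0 0 0; 0 0 0 0 0 0 0")

```text
clock: 11.22
tool_pos: [0.5808, -0.2651, 0.1392]
eef_rot: [180.0, 0.2, 110.9]
wrist_force: [-0.5, 1.2, 10.8]
grip_width: 0.0192
```

Request:
move_arm(targets="0 0 0.5 0 0 0 0; 0 0 0 0 0 0 0; 0 0 0 0 0 0 0")

```text
clock: 11.47
tool_pos: [0.5807, -0.2652, 0.1385]
eef_rot: [180.0, 0.2, 110.9]
wrist_force: [-0.3, 1.3, 9.2]
grip_width: 0.0197
```

Force has peaked, so the bead is riding over the balls.

Request:
move_arm(targets="0 0 0.5 0 0 0 0; 0 0 0 0 0 0 0; 0 0 0 0 0 0 0")

```text
clock: 11.72
tool_pos: [0.5807, -0.2653, 0.1382]
eef_rot: [180.0, 0.2, 110.9]
wrist_force: [-1.9, 1.7, 9.7]
grip_width: 0.0195
```

Request:
move_arm(targets="0 0 0.5 0 0 0 0; 0 0 0 0 0 0 0; 0 0 0 0 0 0 0")

```text
clock: 11.97
tool_pos: [0.5806, -0.2654, 0.1377]
eef_rot: [180.0, 0.2, 110.9]
wrist_force: [-0.1, 1.9, 8.8]
grip_width: 0.0192
```

Request:
move_arm(targets="0 0 0.5 0 0 0 0; 0 0 0 0 0 0 0; 0 0 0 0 0 0 0")

```text
clock: 12.22
tool_pos: [0.5807, -0.2651, 0.137]
eef_rot: [180.0, 0.2, 110.9]
wrist_force: [-0.4, 1.9, 8.7]
grip_width: 0.0193
```

Request:
move_arm(targets="0 0 0.5 0 0 0 0; 0 0 0 0 0 0 0; 0 0 0.5 0 0 0 0; 0 0 0 0 0 0 0; 0 0 0 0 0 0 0")

```text
clock: 12.63
tool_pos: [0.5804, -0.2652, 0.1351]
eef_rot: [-180.0, 0.2, 110.9]
wrist_force: [-0.3, 0.9, 5.7]
grip_width: 0.0195
```

Request:
move_arm(targets="0 0 0.5 0 0 0 0; 0 0 0 0 0 0 0; 0 0 0.5 0 0 0 0; 0 0 0 0 0 0 0; 0 0 0 0 0 0 0")

```text
clock: 13.05
tool_pos: [0.5792, -0.2634, 0.1307]
eef_rot: [-179.8, -0.2, 110.9]
wrist_force: [1.2, 0.4, -9.4]
grip_width: 0.0196
```

Request:
move_arm(targets="0 0 0.5 0 0 0 0; 0 0 0.5 0 0 0 0; 0 0 0 0 0 0 0; 0 0 0 0 0 0 0")

```text
clock: 13.38
tool_pos: [0.5794, -0.2633, 0.1309]
eef_rot: [-179.8, -0.1, 110.9]
wrist_force: [0.0, 0.4, -13.2]
grip_width: 0.0194
```

Request:
move_arm(targets="0 0 0.5 0 0 0 0; 0 0 0.5 0 0 0 0; 0 0 0 0 0 0 0; 0 0 0 0 0 0 0")

```text
clock: 13.72
tool_pos: [0.5798, -0.2635, 0.1309]
eef_rot: [-179.9, -0.1, 110.9]
wrist_force: [-2.1, 0.4, -13.9]
grip_width: 0.0195
```

Request:
move_arm(targets="0 0 0.5 0 0 0 0; 0 0 0 0 0 0 0; 0 0 0 0 0 0 0")

```text
clock: 13.97
tool_pos: [0.5803, -0.2638, 0.1308]
eef_rot: [-180.0, -0.0, 110.9]
wrist_force: [-1.1, -0.0, -12.3]
grip_width: 0.0196
```

Request:
move_arm(targets="0 0 0.5 0 0 0 0; 0 0 0 0 0 0 0; 0 0 0.5 0 0 0 0; 0 0 0 0 0 0 0")

```text
clock: 14.3
tool_pos: [0.5808, -0.264, 0.1305]
eef_rot: [180.0, 0.1, 110.9]
wrist_force: [-1.9, 0.0, -9.7]
grip_width: 0.0194
```

Request:
move_arm(targets="0 0 0.5 0 0 0 0; 0 0 0 0 0 0 0; 0 0 0.5 0 0 0 0; 0 0 0 0 0 0 0")

```text
clock: 14.63
tool_pos: [0.5812, -0.2642, 0.1299]
eef_rot: [179.9, 0.1, 110.9]
wrist_force: [-0.7, 0.0, -5.9]
grip_width: 0.0195
```

```bash
python3 fl.py
```

```text
14.6333 [ 0.5812 -0.2642  0.1299] [1.7991e+02 1.1000e-01 1.1091e+02] [-0.7   0.01 -5.87]
wrist 8670 med z 0.1246 tilt [-0.004 -0.   ] centre [ 0.5812 -0.2639] r 0.0455
scene 793 med z 0.1255 tilt [-0.01  -0.025] centre [ 0.5824 -0.261 ] r 0.0465
top 991 med z 0.1248 tilt [ 0.002 -0.004] centre [ 0.5796 -0.2619] r 0.0446
```

Request:
move_arm(targets="0 0 0.5 0 0 0 0; 0 0 0 0 0 0 0; 0 0 0.5 0 0 0 0; 0 0 0 0 0 0 0")

```text
clock: 15.12
tool_pos: [0.5811, -0.2641, 0.1285]
eef_rot: [179.9, 0.1, 110.9]
wrist_force: [0.8, 0.1, -1.8]
grip_width: 0.0193
```

Request:
move_arm(targets="0 0 0.5 0 0 0 0; 0 0 0 0 0 0 0; 0 0 0.5 0 0 0 0; 0 0 0 0 0 0 0")

```text
clock: 15.45
tool_pos: [0.5811, -0.2641, 0.128]
eef_rot: [179.9, 0.1, 110.9]
wrist_force: [-1.1, -0.1, 5.4]
grip_width: 0.0196
```

Request:
move_arm(targets="0 0 0.5 0 0 0 0; 0 0 0 0 0 0 0; 0 0 0.5 0 0 0 0; 0 0 0 0 0 0 0")

```text
clock: 15.78
tool_pos: [0.5812, -0.2641, 0.1277]
eef_rot: [179.9, 0.1, 110.9]
wrist_force: [-1.5, 0.2, 9.1]
grip_width: 0.0192
```

Request:
move_arm(targets="0 0 0.5 0 0 0 0; 0 0 0 0 0 0 0; 0 0 0 0 0 0 0; 0 0 0 0 0 0 0")

```text
clock: 16.12
tool_pos: [0.5812, -0.2642, 0.1277]
eef_rot: [179.9, 0.1, 110.9]
wrist_force: [-1.2, 1.0, 10.1]
grip_width: 0.0195
```

```bash
python3 fl.py; python3 -c "
import numpy as np,cv2
c=[np.load(f'/tmp/{n}2.npy',allow_pickle=True).item()['img'][:,:,::-1] for n in('scene','wrist')]
cv2.imwrite('pics/d.png',np.hstack([cv2.resize(c[0][100:200,90:190],(400,400)),cv2.resize(c[1],(400,400))]))"
```

```text
16.1167 [ 0.5812 -0.2642  0.1277] [1.7988e+02 1.4000e-01 1.1091e+02] [-1.19  1.03 10.09]
wrist 8678 med z 0.1223 tilt [-0.    -0.001] centre [ 0.5814 -0.2639] r 0.0456
scene 785 med z 0.1234 tilt [-0.005 -0.025] centre [ 0.5824 -0.2609] r 0.0468
top 990 med z 0.1228 tilt [ 0.006 -0.004] centre [ 0.5799 -0.2617] r 0.0448
```

View pics/d.png

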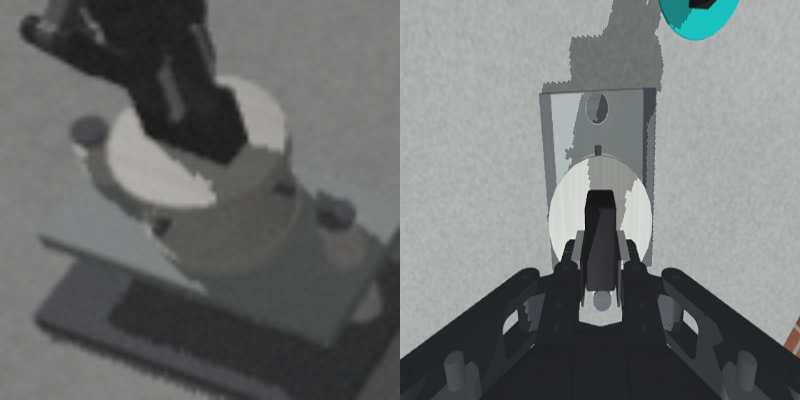

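The flange now lies flat on the collar with no gap, at (205,140) on the left. Flange underside is about 0.118 m and a push of 12 N meets firm resistance, so it is home. Now the pull, ramped slowly.

Request:
move_arm(targets="0 0 -0.5 0 0 0 0; 0 0 0 0 0 0 0; 0 0 -0.5 0 0 0 0; 0 0 0 0 0 0 0; 0 0 0 0 0 0 0")

```text
clock: 16.68
tool_pos: [0.5811, -0.2641, 0.1279]
eef_rot: [179.9, 0.1, 110.9]
wrist_force: [-0.9, -0.7, 6.3]
grip_width: 0.0195
```

Request:
move_arm(targets="0 0 -0.5 0 0 0 0; 0 0 0 0 0 0 0; 0 0 -0.5 0 0 0 0; 0 0 0 0 0 0 0; 0 0 0 0 0 0 0")

```text
clock: 17.1
tool_pos: [0.5811, -0.2641, 0.128]
eef_rot: [179.9, 0.1, 110.9]
wrist_force: [-0.0, 0.4, 6.0]
grip_width: 0.0194
```

Request:
move_arm(targets="0 0 -0.5 0 0 0 0; 0 0 0 0 0 0 0; 0 0 0 0 0 0 0")

```text
clock: 17.35
tool_pos: [0.581, -0.264, 0.1281]
eef_rot: [179.9, 0.1, 110.9]
wrist_force: [1.0, -0.3, 4.3]
grip_width: 0.0193
```

Request:
move_arm(targets="0 0 -0.5 0 0 0 0; 0 0 0 0 0 0 0; 0 0 -0.5 0 0 0 0; 0 0 0 0 0 0 0; 0 0 0 0 0 0 0")

```text
clock: 17.77
tool_pos: [0.5801, -0.2635, 0.1284]
eef_rot: [-179.9, -0.1, 110.9]
wrist_force: [1.1, 0.2, 1.2]
grip_width: 0.0194
```

Request:
move_arm(targets="0 0 -0.5 0 0 0 0; 0 0 0 0 0 0 0; 0 0 0 0 0 0 0")

```text
clock: 18.02
tool_pos: [0.5798, -0.2635, 0.1287]
eef_rot: [-179.9, -0.1, 110.9]
wrist_force: [-0.4, -0.4, -2.0]
grip_width: 0.0194
```

Request:
move_arm(targets="0 0 -0.5 0 0 0 0; 0 0 0 0 0 0 0; 0 0 0 0 0 0 0")

```text
clock: 18.27
tool_pos: [0.5802, -0.2636, 0.1296]
eef_rot: [-180.0, -0.0, 110.9]
wrist_force: [0.7, 0.7, -3.0]
grip_width: 0.0193
```

Request:
move_arm(targets="0 0 -0.5 0 0 0 0; 0 0 0 0 0 0 0; 0 0 0 0 0 0 0")

```text
clock: 18.52
tool_pos: [0.5802, -0.2636, 0.1299]
eef_rot: [-180.0, -0.0, 110.9]
wrist_force: [0.7, 0.2, -4.4]
grip_width: 0.0195
```

Request:
move_arm(targets="0 0 -0.5 0 0 0 0; 0 0 0 0 0 0 0; 0 0 0 0 0 0 0")

```text
clock: 18.77
tool_pos: [0.5801, -0.2636, 0.1302]
eef_rot: [-179.9, -0.1, 110.9]
wrist_force: [0.3, 1.0, -7.6]
grip_width: 0.0194
```

Request:
move_arm(targets="0 0 -0.5 0 0 0 0; 0 0 0 0 0 0 0; 0 0 0 0 0 0 0")

```text
clock: 19.02
tool_pos: [0.58, -0.2635, 0.1306]
eef_rot: [-179.9, -0.1, 110.9]
wrist_force: [0.4, -0.1, -10.4]
grip_width: 0.0189
```

Request:
move_arm(targets="0 0 -0.5 0 0 0 0; 0 0 0 0 0 0 0; 0 0 0 0 0 0 0")

```text
clock: 19.27
tool_pos: [0.58, -0.2635, 0.131]
eef_rot: [-179.9, -0.1, 110.9]
wrist_force: [-0.1, 0.1, -13.8]
grip_width: 0.0194
```

Request:
move_arm(targets="0 0 -0.4 0 0 0 0; 0 0 0 0 0 0 0; 0 0 0 0 0 0 0")

```text
clock: 19.52
tool_pos: [0.5799, -0.2635, 0.1314]
eef_rot: [-179.9, -0.1, 110.9]
wrist_force: [0.0, -0.3, -18.7]
grip_width: 0.0197
```

Request:
move_arm(targets="0 0 0.1 0 0 0 0; 0 0 0 0 0 0 0")

```text
clock: 19.68
tool_pos: [0.5799, -0.2635, 0.1314]
eef_rot: [-179.9, -0.1, 110.9]
wrist_force: [0.6, -0.7, -19.3]
grip_width: 0.0196
```

Request:
move_arm(targets="0 0 0 0 0 0 0; 0 0 0 0 0 0 0")

```text
clock: 19.85
tool_pos: [0.58, -0.2635, 0.1315]
eef_rot: [-179.9, -0.1, 110.9]
wrist_force: [-0.5, 0.5, -20.5]
grip_width: 0.0194
```

Request:
move_arm(targets="0 0 0 0 0 0 0; 0 0 0 0 0 0 0")

```text
clock: 20.02
tool_pos: [0.58, -0.2636, 0.1317]
eef_rot: [-179.9, -0.1, 110.9]
wrist_force: [-0.3, 0.4, -20.5]
grip_width: 0.0191
```

Request:
move_arm(targets="0 0 0 0 0 0 0; 0 0 0 0 0 0 0")

```text
clock: 20.18
tool_pos: [0.5801, -0.2636, 0.1317]
eef_rot: [-179.9, -0.1, 110.9]
wrist_force: [0.3, 0.8, -21.4]
grip_width: 0.0192
```

Request:
move_arm(targets="0 0 1 0 0 0 0; 0 0 0 0 0 0 0")

```text
clock: 20.35
tool_pos: [0.5803, -0.2638, 0.1315]
eef_rot: [-180.0, -0.0, 110.9]
wrist_force: [-2.7, 0.9, -19.0]
grip_width: 0.0193
```

Request:
move_arm(targets="0 0 0 0 0 0 0")

```text
clock: 20.43
tool_pos: [0.5803, -0.2638, 0.1315]
eef_rot: [-180.0, 0.0, 110.9]
wrist_force: [-0.6, 1.4, -18.5]
grip_width: 0.0195
```

Request:
move_arm(targets="0 0 0.3 0 0 0 0; 0 0 0 0 0 0 0")

```text
clock: 20.6
tool_pos: [0.5805, -0.2639, 0.1313]
eef_rot: [180.0, 0.0, 110.9]
wrist_force: [-1.4, 1.2, -17.9]
grip_width: 0.0195
```

Request:
move_arm(targets="0 0 0 0 0 0 0; 0 0 0 0 0 0 0")

```text
clock: 20.77
tool_pos: [0.5805, -0.2639, 0.1313]
eef_rot: [180.0, 0.0, 110.9]
wrist_force: [-0.8, 0.7, -16.7]
grip_width: 0.0192
```

Request:
move_arm(targets="0 0 0 0 0 0 0; 0 0 0 0 0 0 0")

```text
clock: 20.93
tool_pos: [0.5805, -0.2639, 0.1312]
eef_rot: [180.0, 0.0, 110.9]
wrist_force: [-1.8, 1.0, -16.4]
grip_width: 0.0195
```

Request:
move_arm(targets="0 0 0 0 0 0 0; 0 0 0 0 0 0 0; 0 0 0 0 0 0 0")

```text
clock: 21.18
tool_pos: [0.5806, -0.2639, 0.1311]
eef_rot: [180.0, 0.0, 110.9]
wrist_force: [-2.6, 0.6, -16.4]
grip_width: 0.0195
```

Request:
move_arm(targets="0 0 0 0 0 0 0; 0 0 0 0 0 0 0; 0 0 0 0 0 0 0")

```text
clock: 21.43
tool_pos: [0.5806, -0.2639, 0.1311]
eef_rot: [180.0, 0.0, 110.9]
wrist_force: [-1.8, 0.7, -15.8]
grip_width: 0.0193
```

Request:
move_arm(targets="0 0 0 0 0 0 0; 0 0 0 0 0 0 0; 0 0 0 0 0 0 0")

```text
clock: 21.68
tool_pos: [0.5806, -0.2639, 0.1311]
eef_rot: [180.0, 0.0, 110.9]
wrist_force: [-2.0, 0.4, -14.4]
grip_width: 0.0197
```

Request:
move_arm(targets="0 0 -0.2 0 0 0 0; 0 0 0 0 0 0 0")

```text
clock: 21.85
tool_pos: [0.5806, -0.2639, 0.1311]
eef_rot: [180.0, 0.0, 110.9]
wrist_force: [-2.2, 0.5, -15.2]
grip_width: 0.0191
```

Request:
move_arm(targets="0 0 0 0 0 0 0; 0 0 0 0 0 0 0")

```text
clock: 22.02
tool_pos: [0.5806, -0.2639, 0.1311]
eef_rot: [180.0, 0.0, 110.9]
wrist_force: [-1.7, 1.0, -15.2]
grip_width: 0.0192
```

Request:
move_arm(targets="0 0 0 0 0 0 0; 0 0 0 0 0 0 0; 0 0 0 0 0 0 0")

```text
clock: 22.27
tool_pos: [0.5805, -0.2639, 0.1311]
eef_rot: [180.0, 0.0, 110.9]
wrist_force: [-1.7, 0.2, -15.8]
grip_width: 0.0196
```

Request:
move_arm(targets="0 0 -0.1 0 0 0 0; 0 0 0 0 0 0 0; 0 0 0 0 0 0 0")

```text
clock: 22.52
tool_pos: [0.5805, -0.2638, 0.1312]
eef_rot: [180.0, 0.0, 110.9]
wrist_force: [-2.2, 0.8, -15.1]
grip_width: 0.0192
```

Request:
move_arm(targets="0 0 0 0 0 0 0; 0 0 0 0 0 0 0; 0 0 0 0 0 0 0; 0 0 0 0 0 0 0")

```text
clock: 22.85
tool_pos: [0.5805, -0.2638, 0.1312]
eef_rot: [180.0, 0.0, 110.9]
wrist_force: [-1.6, 0.2, -16.1]
grip_width: 0.0192
```

Request:
move_arm(targets="0 0 0 0 0 0 0; 0 0 0 0 0 0 0; 0 0 0 0 0 0 0; 0 0 0 0 0 0 0")

```text
clock: 23.18
tool_pos: [0.5805, -0.2638, 0.1312]
eef_rot: [-180.0, 0.0, 110.9]
wrist_force: [-0.4, -0.3, -16.1]
grip_width: 0.0199
```

Request:
move_arm(targets="0 0 0 0 0 0 0; 0 0 0 0 0 0 0; 0 0 0 0 0 0 0; 0 0 0 0 0 0 0")

```text
clock: 23.52
tool_pos: [0.5805, -0.2638, 0.1312]
eef_rot: [-180.0, 0.0, 110.9]
wrist_force: [-0.6, 0.8, -16.2]
grip_width: 0.0194
```

Steady at about −16.2 N, which is roughly 14.4 N beyond the plug's weight. I'll hold well past two seconds.

Request:
move_arm(targets="0 0 0 0 0 0 0; 0 0 0 0 0 0 0; 0 0 0 0 0 0 0; 0 0 0 0 0 0 0; 0 0 0 0 0 0 0")

```text
clock: 23.93
tool_pos: [0.5805, -0.2638, 0.1312]
eef_rot: [-180.0, 0.0, 110.9]
wrist_force: [0.1, 0.2, -16.5]
grip_width: 0.0193
```

Request:
move_arm(targets="0 0 0 0 0 0 0; 0 0 0 0 0 0 0; 0 0 0 0 0 0 0; 0 0 0 0 0 0 0; 0 0 0 0 0 0 0")

```text
clock: 24.35
tool_pos: [0.5805, -0.2638, 0.1312]
eef_rot: [180.0, 0.0, 110.9]
wrist_force: [-1.5, -0.0, -16.4]
grip_width: 0.0195
```

Request:
move_arm(targets="0 0 0 0 0 0 0; 0 0 0 0 0 0 0; 0 0 0 0 0 0 0; 0 0 0 0 0 0 0; 0 0 0 0 0 0 0")

```text
clock: 24.77
tool_pos: [0.5805, -0.2638, 0.1312]
eef_rot: [-180.0, 0.0, 110.9]
wrist_force: [-0.3, 0.0, -17.3]
grip_width: 0.0194
```

Request:
move_arm(targets="0 0 0 0 0 0 0; 0 0 0 0 0 0 0; 0 0 0 0 0 0 0; 0 0 0 0 0 0 0; 0 0 0 0 0 0 0")

```text
clock: 25.18
tool_pos: [0.5805, -0.2638, 0.1312]
eef_rot: [180.0, 0.0, 110.9]
wrist_force: [-0.9, -0.7, -16.6]
grip_width: 0.0197
```

Held for about 2.7 s. Now I ease off.

Request:
move_arm(targets="0 0 0.4 0 0 0 0; 0 0 0 0 0 0 0; 0 0 0.4 0 0 0 0; 0 0 0 0 0 0 0; 0 0 0 0 0 0 0")

```text
clock: 25.6
tool_pos: [0.5807, -0.2639, 0.1309]
eef_rot: [180.0, 0.0, 110.9]
wrist_force: [-1.9, 0.6, -12.8]
grip_width: 0.0194
```

Request:
move_arm(targets="0 0 0.5 0 0 0 0; 0 0 0 0 0 0 0; 0 0 0.5 0 0 0 0; 0 0 0 0 0 0 0; 0 0 0 0 0 0 0")

```text
clock: 26.02
tool_pos: [0.5811, -0.2641, 0.1303]
eef_rot: [179.9, 0.1, 110.9]
wrist_force: [-1.4, -0.1, -8.0]
grip_width: 0.0197
```

Request:
move_arm(targets="0 0 0.5 0 0 0 0; 0 0 0 0 0 0 0; 0 0 0.5 0 0 0 0; 0 0 0 0 0 0 0; 0 0 0 0 0 0 0")

```text
clock: 26.43
tool_pos: [0.5814, -0.2642, 0.1295]
eef_rot: [179.9, 0.1, 110.9]
wrist_force: [0.0, 0.8, -1.7]
grip_width: 0.0196
```

Request:
move_arm(targets="0 0 0 0 0 0 0; 0 0 0 0 0 0 0; 0 0 0 0 0 0 0; 0 0 0 0 0 0 0")

```text
clock: 26.77
tool_pos: [0.5808, -0.2639, 0.1287]
eef_rot: [180.0, 0.0, 110.9]
wrist_force: [0.0, 0.8, -2.3]
grip_width: 0.0197
```

Request:
move_arm(targets="0 0 0.4 0 0 0 0; 0 0 0 0 0 0 0; 0 0 0 0 0 0 0; 0 0 0 0 0 0 0")

```text
clock: 27.1
tool_pos: [0.5807, -0.2639, 0.1284]
eef_rot: [180.0, 0.0, 110.9]
wrist_force: [0.2, -0.2, 1.4]
grip_width: 0.0193
```

Request:
move_arm(targets="0 0 0.3 0 0 0 0; 0 0 0 0 0 0 0; 0 0 0 0 0 0 0; 0 0 0 0 0 0 0")

```text
clock: 27.43
tool_pos: [0.5808, -0.2639, 0.1282]
eef_rot: [180.0, 0.0, 110.9]
wrist_force: [0.1, 0.2, 3.0]
grip_width: 0.0198
```

Resting on the rim with a light 3 to 5 N push. I open the fingers and retreat straight up.

Request:
move_arm(targets="0 0 0 0 0 0 0.3; 0 0 0 0 0 0 0.6; 0 0 0 0 0 0 1; 0 0 0 0 0 0 1; 0 0 0 0 0 0 1")

```text
clock: 27.85
tool_pos: [0.5804, -0.2637, 0.1275]
eef_rot: [-180.0, -0.0, 110.9]
wrist_force: [-0.5, -0.4, -0.6]
grip_width: 0.0731
```

Request:
move_arm(targets="0 0 0 0 0 0 1; 0 0 0 0 0 0 1; 0 0 0 0 0 0 1; 0 0 0 0 0 0 1; 0 0 0 0 0 0 1")

```text
clock: 28.27
tool_pos: [0.5805, -0.2638, 0.1278]
eef_rot: [180.0, 0.0, 110.9]
wrist_force: [-0.6, 0.5, -0.3]
grip_width: 0.0857
```

Request:
move_arm(targets="0 0 -5 0 0 0 1; 0 0 -10 0 0 0 1; 0 0 -20 0 0 0 1; 0 0 -30 0 0 0 1; 0 0 -30 0 0 0 1")

```text
clock: 28.68
tool_pos: [0.5801, -0.2636, 0.2241]
eef_rot: [-180.0, -0.0, 110.9]
wrist_force: [-0.3, -0.9, -0.1]
grip_width: 0.0851
```

Request:
move_arm(targets="0 0 -20 0 0 0 1; 0 0 -10 0 0 0 1; 0 0 0 0 0 0 1; 0 0 0 0 0 0 1; 0 0 0 0 0 0 1")

```text
clock: 29.1
tool_pos: [0.5797, -0.2634, 0.251]
eef_rot: [-179.9, -0.1, 110.9]
wrist_force: [-0.7, 0.6, 0.0]
grip_width: 0.0855
```

Run:
```python
from h import *
from bench import env
print(env.get_state()["tool_pos"],env.get_state()["wrist_force"])
o=[]
for n in("scene","top","wrist"):
    c=env.capture(n);P=cloud(c);o.append(c["img"][:,:,::-1])
    r=np.hypot(P[...,0]-.5802,P[...,1]+.264)
    m=(abs(P[...,2]-.122)<.009)&(r<.052)&(c["img"].max(2)>70)
    q=P[m]
    if len(q)<80: print(n,"few");continue
    m=m.astype(np.uint8);hull=cv2.convexHull(np.concatenate(cv2.findContours(m,0,1)[0])).reshape(-1,2)
    k=np.linalg.lstsq(np.c_[q[:,:2]-[.5802,-.264],np.ones(len(q))],q[:,2],rcond=None)[0]
    print(n,len(q),"z",np.median(q[:,2]),"tilt",k[:2],circ(plane(c,hull,.122)[:,:2]))
cv2.imwrite("pics/e.png",np.hstack([cv2.resize(o[0],(400,300)),cv2.resize(o[1],(400,300))]))
```

```text
[ 0.57971356 -0.26342009  0.25099197] [-0.67909493  0.58426523  0.04317669]
scene 834 z 0.12386611045029938 tilt [-0.0101488 -0.0378132] (array([ 0.58174577, -0.26235254]), np.float64(0.0475384199560793))
top 1305 z 0.12349607715833899 tilt [ 0.00429388 -0.00259964] (array([ 0.57985491, -0.26371703]), np.float64(0.04586030213460084))
wrist 4655 z 0.1230252768291496 tilt [ 9.47608058e-05 -1.12713210e-04] (array([ 0.58121072, -0.26405679]), np.float64(0.04579924460422846))
```

View pics/e.png

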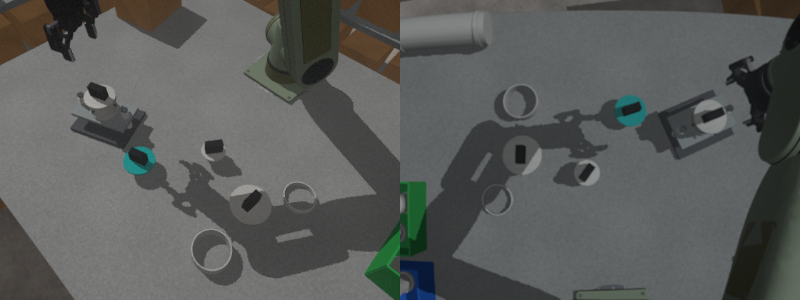

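The plug is seated level in the stub at (98,93) on the left and (712,115) on the right. The gripper is clear and the bystanders have not moved. Flange top reads 0.1230 m; under the 12 N press it was 0.1223 m, which matches the carriage springing back.

```bash
python3 -c "
from bench import env
print(env.job_done())"
```

```text
the job is handed in; nothing more can be done
None
```

The middle plug is snapped fully home in the stub, and it held a steady pull of about 14.5 N for roughly 2.7 s. I then eased off, let go and handed the job in at about 29 s.

- **Pressing:** the bead went past the balls at about 12–13 N. I then seated the flange on the rim at about 12 N, which was as hard as I pressed.
- **Pull:** while I was setting the force, the arm's creep raised the pull to about 19–19.6 N. That is very close to the 20 N limit, with about 1 N of noise in the reading. I brought it down at once, before the steady hold of 22.5–25.2 s. The pulls are counted beyond the plug's weight, taken as about 1.8 N.
- **Last checks:** the plug is level and centred, with its flange top at 0.123 m. That puts the flange underside at 0.118 m, within the collar's 115–119 mm and 1 mm above my own rim measurement of 0.117 m. The gripper is clear with no force on it. By eye, the other plugs, the coupling and the band are where they were.
- **Disagreement:** the scene camera gave a small false tilt (0.038) and a slightly large flange radius. The wrist and top cameras both showed it level with the right radius.

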